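Find the rubbing spot of a warped brake disc and lock it there

TASK

The brake disc on the truing stand is warped and rubs on the feeler pad at one place of its turn only. Turn the disc by its black knob, feel where it drags, and leave it with the tightest place under the pad; then press the red lock lever fully down so that the disc is held there for straightening. Leave the tools lying round the stand where they are.

Things in the scene. Friction and masses are not known exactly. Their poses are not given: they have to be found in the camera images.
- stand: Grey truing stand on levelling feet (it cannot move), 270 x 270 mm. Origin: at bench height, straight below the disc centre, which is 152 mm above it; z up, x level from the worker's side to the back, y to its left. The spindle leans 25 degrees from vertical, towards -x (the worker).
- disc: Steel brake disc, 180 mm across, 4 mm thick. Origin: centre of its front face; z: spindle axis, up and to the worker. It turns endlessly, stays where left. Free drag 0.03 N m (0.6 N at the knob). Within 0.3 rad either side of one unseen, unmarked place the drag swells smoothly to about 0.5 N m at the tightest point (5 to 12 N at the moving knob, 1 to 5 N kept up by a hand that stops there).
- knob_grip (a point): Grip point on the axis of the disc's black turning knob: 50 mm from the disc centre, 34 mm before the disc face. The knob is round, 21 to 25 mm thick, stands square to the disc from 10 to 53 mm before its face, and spins freely on its pin, so that a hand of fixed direction can lead it round full circles. The spindle nut at the centre reaches 22 mm before the face.
- feeler_head: Red fork over the upper (back) rim of the disc, fixed to the stand. Origin: the disc centre; x: up the slope through the middle of the fork; z: the spindle axis. The fork reaches from 68 to 109 mm from the disc centre, is 40 mm wide and rises 31 mm before the disc face. It carries the sprung black pad.
- lock_lever (a joint): Lock lever at the stand's left side, rad: 0 = fully down (level; a shoe then holds the spindle); raised 0.6 to 0.9 at the start (disc free). It stays where it is left and takes about 3 N at the grip to push down, up to 6 N at the end.
- lever_grip (a point): Point on the upper side of the lever's red grip (20 mm thick, 50 mm long), 100 mm from the pivot. With the lever down the grip points level to the worker's side (-x of the stand); raised, it points up and to that side.
- calliper: Vernier calliper lying on the bench right of the stand, 200 x 70 x 16 mm; leave it there.
- spanner_17: Spanner lying left of the stand, 200 x 29 x 9 mm; leave it there.
- pad_tip (a point): Underside of the black sprung pad in the red fork, 78 mm up the slope from the disc centre, 0.5 mm off the disc face where the disc is true.
- lamp (a point): Middle of the underside of the black lamp bar (52 mm deep, 150 mm across) over the disc, on a mast at the back of the stand. A hand that points straight down runs into it where the knob passes the upper half of its circle; one held along the spindle axis passes in front of it.
- lever_pivot (a point): Pivot of the lock lever, at the middle of the lever's width; it turns about the stand's y axis.
- cork_block: Brown cork block, 40 x 70 x 28 mm, lying in front of the stand on the left; leave it there.

How it is judged:
On the way, in this order (a step that is already met when the one before it is completed fails the run):
1. the disc stands still with its tightest place under the pad (pressing on it with over 4 N, which is within about 0.2 rad of the tightest point) while the lock lever is still up (contact force between feeler_head and disc above 4 N and value of joint lock_lever above 0.4 rad and angular speed of disc below 0.05 rad/s), for 0.3 s.
2. the lock lever is down with that place still under the pad (contact force between feeler_head and disc above 4 N and value of joint lock_lever below 0.08 rad), for 0.2 s.
At the end, for the whole second after the job is handed in: The disc stands still with its tightest place under the pad (pressing on it with over 4 N, which is within about 0.2 rad of the tightest point), and the lock lever is fully down (within 0.08 rad) (all of step 2 and angular speed of disc below 0.05 rad/s); the robot touches nothing.
It fails at once if a tool lying by the stand is moved by more than 30 mm (distance of any of calliper, cork_block, spanner_17 from where it was at the start of the episode above 0.03 m).
It also fails if it takes over 72 s, if anything falls off the work surface, if the arm or the gripper's body presses on something with over 40 N, if the wrist force passes 120 N, or if a joint passes its speed limit or range.

ROBOT

A 7-joint arm with a two-finger parallel gripper is mounted at the origin on a cart in front of the work surface, level with it; the furniture and walls round the work are solid. World frame = base frame: x ahead of the robot, y to its left, z up, the work surface at z = 0. Lengths are in m, angles in rad, forces in N, time in s.
With the tool pointing down it reaches from about 0.425 to 0.925 m from the base axis. Payload 6.8 kg.
Tool frame: the origin (TCP) lies at the very end of the fingers, on their centre line; the grasp point (between the pads) lies 19 mm behind it; z points along the fingers, y is the line along which they close (so a half turn about z gives the same grasp; the last joint's range is limited). The gripper opens to 85 mm and grips with 20 to 120 N. Pads are 22 mm wide; open, the fingers measure 114 mm over their backs; the gripper's body (76 mm by 85 mm) begins 54 mm behind the grasp point. The pads swing forward as they close: fully open they stand 13 mm farther back than shut.
Start: joints at [1.221, 0.477, 0.022, 1.555, -0.011, 1.109, -0.083], TCP at [0.162, -0.655, 0.231] pointing down, gripper open.
Joint ranges: [-2.96, 2.96], [-0.34, 2.1], [-1.41, 1.46], [0.24, 2.44], [-1.37, 4.51], [0.17, 1.92], [-2.96, 2.96]. Speed limits (rad/s): [2.39, 2.39, 3.14, 3.14, 3.14, 3.14, 3.14].

INTERFACE

Orientations are given as a rotation vector (axis times angle).
In Python, from bench import get_obs, grab_frame, hand_in gives the robot as it stands.
- The arm moves only by the tool drive_tool, never from a script. Its argument "rows" is a list of rows, each an object with "offset": the shift along the tool's x, y, z as a fraction of full scale, a list of three; "rotation": the turn, a rotation vector about the tool's x, y, z as a fraction of full scale, a list of three; "claw": the opening, from 0 (shut) to 1 (fully open). In form: [{"offset": [tx, ty, tz], "rotation": [wx, wy, wz], "claw": claw}, ...]. A call has 1 to 20 rows; each row is the pose to reach, as a shift and turn from the pose commanded when the call began, along the tool's axes at that moment; what a row does not reach only later rows make up. Full scale, the value 1, is 0.15 m for a shift and 2 rad for a turn. A row lasts 1/12 s, in which the tool goes at most 41.7 mm and 7.16 degrees, less where a joint would pass 70% of its speed; a pose out of reach is approached as far as the arm can. A call with a number of a shift or a turn outside -1 to 1 is refused whole. A call with a gripper value outside its range is refused whole. The fingers move at their own pace and stop on an object; "force" is the grip in N (left out, the last holds). Time passes only in rows, so rows that repeat a pose let the fingers close. It gives the time, the measured TCP pose, the force, the opening and the grip force at its end, in the units of the state.
- get_obs(): the state, without advancing time (a new reading comes with each control period).
- grab_frame(name): name is "side" or "top" or "wrist"; returns a dict with "frame" (420x560x3 uint8, red, green, blue), "z_map" (420x560 float32, m along the optical axis (not along the pixel's ray), 0 where there is no reading), "vfov" (degrees; the focal length in pixels is half the picture's height over the tangent of half this angle, whatever the lens; pixels are square), "cx", "cy" (the principal point, pixels), "R" (3x3) and "t" (3): a world point X has camera coordinates R X + t. Camera axes: x right, y down, z forward; pixel columns grow to the right and rows downward; lengths in m; the calibration is good to about 2 mm. A picture is of the moment at which its call begins.
- hand_in(): hands the job in; it is judged then, once.
The state is a dict: "clock": time; "joints": joint angles; "qvel": joint speeds; "tau": joint torques, N m; "tcp_pos": TCP position; "orientation": TCP orientation; "contact_force": force on the tool from outside, world axes, zero at the start; "moment": the same for the moment, N m; "grip_width": finger opening in m; "gripper_force": force on a finger pad.
Only numpy, scipy, OpenCV 4.12 (cv2) and the standard library are available. Lean on these libraries where they do the work, as an engineer would, in place of code of your own. Each camera call takes 0.05 s, during which the arm holds its last target. There are 200 camera calls.

## Working session

There is one attempt and no reset: what is moved stays moved. The work goes in short steps, Python scripts to look and compute and a tool call to move; the robot and the scene stay as the last step left them, time stands still between calls to the robot, and variables do not carry over. Pictures are saved under pics/ and viewed, at most 10 in all, crops included, and the job is handed in when it is done.

Besides the shell and the picture viewer there is one more tool, called after "Request:" by a JSON object that holds its "op" and its "data", one argument or row to a line. drive_tool: Moves the arm, as the interface text tells. Its arguments: {"type":"object","properties":{"rows":{"type":"array","items":{"type":"object","properties":{"offset":{"type":"array","items":{"type":"number"}},"rotation":{"type":"array","items":{"type":"number"}},"claw":{"type":"number"}}}},"force":{"type":"number"}},"required":["rows"]}

```bash
mkdir -p pics; cat > h.py <<'E'
import numpy as np, cv2
from bench import get_obs, grab_frame, hand_in
from scipy.spatial.transform import Rotation as Ro
def snap(n,f):
    d=grab_frame(n); cv2.imwrite(f'pics/{f}.png',d['frame'][:,:,::-1]); np.savez(f'pics/{f}.npz',**d); return d
def px(f,u,v):
    d=np.load(f'pics/{f}.npz'); z=d['z_map']; fl=210/np.tan(np.radians(d['vfov'])/2)
    w=z[int(v)-1:int(v)+2,int(u)-1:int(u)+2]; zz=np.median(w[w>0])
    c=np.array([(u-d['cx'])/fl*zz,(v-d['cy'])/fl*zz,zz]); return d['R'].T@(c-d['t'])
E
python3 - <<'E'
from h import *
a=snap('top','t1');b=snap('side','s1')
for k in(a,b): print(k['vfov'],k['cx'],k['cy'],k['R'].round(3).tolist(),k['t'].round(3))
print(get_obs())
E
```

```text
45.702201712404516 284.1930576137322 209.35296477982692 [[0.02, -1.0, 0.006], [-0.985, -0.021, -0.169], [0.17, -0.003, -0.986]] [-0.233  0.586  1.349]
56.43838753740598 279.08456602362605 210.02277354297968 [[0.991, -0.13, -0.01], [-0.089, -0.618, -0.781], [0.095, 0.775, -0.624]] [-0.595  0.12   1.285]
{'clock': 0.1, 'joints': array([ 1.22088246,  0.47772446,  0.02234256,  1.55632381, -0.01147202,
        1.10926558, -0.08312306]), 'qvel': array([-0.00121674, -0.00047939,  0.00049893, -0.00404376,  0.00096831,
        0.00159846, -0.00046101]), 'tau': array([ 5.01525152e-03, -5.97765577e+01,  1.61397178e+00, -2.81957567e+01,
        1.28552175e-02,  5.05752687e-03, -2.02732167e-05]), 'tcp_pos': array([ 0.16150011, -0.65487154,  0.23043036]), 'orientation': array([-3.11710913e+00, -3.78742914e-01,  5.19052123e-04]), 'contact_force': array([-0.12768009, -0.70481722, -0.93145139]), 'moment': array([ 0.06062483, -0.03958923,  0.02920146]), 'gripper_force': 0.0, 'grip_width': 0.08564062513673219}
```

View pics/t1.png

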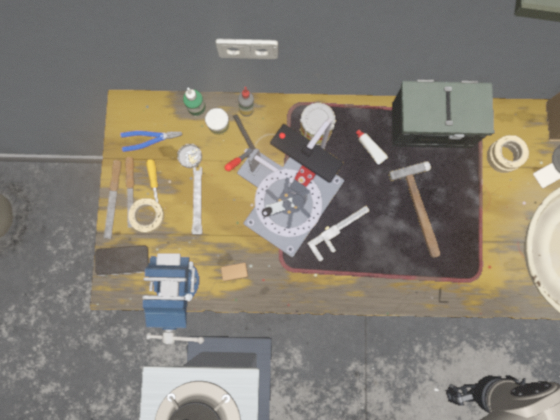

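View pics/s1.png

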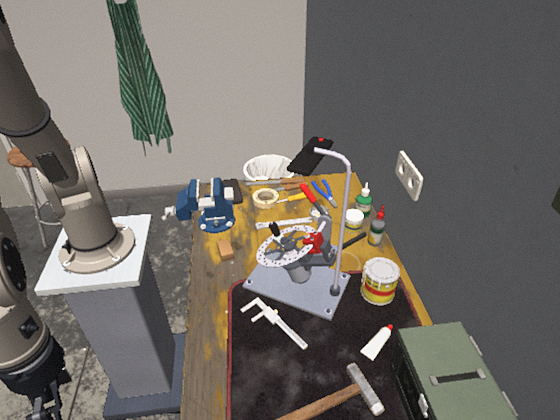

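The top view shows the disc at about (290,203), the fork at (304,178), the lamp bar at (305,153), the knob at about (267,211) and the red lever grip at (236,161). The side view shows the disc at (283,247) and the fork at (314,243). I'll enlarge both.

```bash
python3 - <<'E'
from h import *
a=cv2.imread('pics/t1.png')[110:260,200:360];b=cv2.imread('pics/s1.png')[130:330,220:370]
cv2.imwrite('pics/c1.png',np.hstack([cv2.resize(a,(400,375),interpolation=3),cv2.resize(b,(281,375),interpolation=3)]) )
cv2.imwrite('pics/c1.png',np.hstack([cv2.resize(a,(427,400),interpolation=3),cv2.resize(b,(300,400),interpolation=3)]) )
for f,l in(('t1',[(290,203),(267,211),(304,178),(305,153),(236,161),(250,153)]),('s1',[(277,226),(314,243),(308,195),(299,238)])):
  for u,v in l: print(f,u,v,px(f,u,v).round(3))
E
```

```text
t1 290 203 [ 0.587 -0.235  0.17 ]
t1 267 211 [ 0.563 -0.177  0.184]
t1 304 178 [ 0.645 -0.269  0.209]
t1 305 153 [ 0.635 -0.259  0.465]
t1 236 161 [ 0.684 -0.097  0.214]
t1 250 153 [ 0.723 -0.127  0.153]
s1 277 226 [ 0.572 -0.181  0.174]
s1 314 243 [ 0.652 -0.296  0.207]
s1 308 195 [ 0.673 -0.101  0.212]
s1 299 238 [ 0.627 -0.224  0.161]
```

View pics/c1.png

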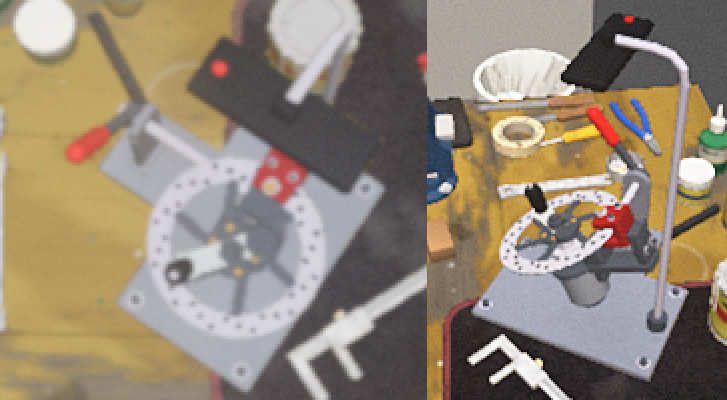

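The crop shows the knob at top px (267,212) and side px (275,226), the front base-plate edge from top px (244,222) to (293,254), and the lever raised towards the robot's left. Next I fit the disc plane and circle from depth.

```bash
python3 - <<'E'
from h import *
from scipy.optimize import least_squares
def cloud(f,u0,u1,v0,v1):
    d=np.load(f'pics/{f}.npz'); z=d['z_map'][v0:v1,u0:u1]; fl=210/np.tan(np.radians(d['vfov'])/2)
    v,u=np.mgrid[v0:v1,u0:u1]; P=np.stack([(u-d['cx'])/fl*z,(v-d['cy'])/fl*z,z],-1)
    W=(P-d['t'])@d['R']; m=z>0; return W[m],d['frame'][v0:v1,u0:u1][m].astype(int)
for f,b in(('t1',(240,345,150,250)),('s1',(240,345,200,290))):
    W,C=cloud(f,*b)
    # disc annulus: bright, near expected
    br=(C.min(1)>165)&(W[:,2]>.09)&(W[:,2]<.22)&(np.hypot(W[:,0]-.6,W[:,1]+.23)<.12)
    Q=W[br]
    def n(t,p): return np.array([-np.sin(t)*np.cos(p),-np.sin(t)*np.sin(p),np.cos(t)])
    r=least_squares(lambda q:Q@n(q[0],q[1])-q[2],[.436,-.59,.4],loss='soft_l1',f_scale=.002)
    t,p,c=r.x; print(f,len(Q),'tilt',np.degrees(t),'psi',np.degrees(p),'rms',np.median(abs(r.fun)))
    N=n(np.radians(25),p); c=np.median(Q@N); Q=Q[abs(Q@N-c)<.006]
    ex=np.array([np.cos(t)*np.cos(p),np.cos(t)*np.sin(p),np.sin(t)]);ey=np.cross(N,ex)
    A=np.c_[Q@ex,Q@ey]; (cx,cy),rr,_=cv2.fitEllipse(cv2.convexHull((A*1e4).astype(np.float32)))[0],0,0
    print(cv2.fitEllipse(cv2.convexHull((A*1e4).astype(np.float32))))
    print('centre',(ex*cx/1e4+ey*cy/1e4+N*c).round(4))
# triangulate by rays
def ray(f,u,v):
    d=np.load(f'pics/{f}.npz'); fl=210/np.tan(np.radians(d['vfov'])/2)
    r=d['R'].T@np.array([(u-d['cx'])/fl,(v-d['cy'])/fl,1]); return -d['R'].T@d['t'],r/np.linalg.norm(r)
def tri(a,b):
    M=0;B=0
    for o,r in(a,b):
        K=np.eye(3)-np.outer(r,r);M=M+K;B=B+K@o
    X=np.linalg.solve(M,B); return X.round(4),[np.linalg.norm((np.eye(3)-np.outer(r,r))@(X-o)).round(4) for o,r in(a,b)]
print('knobtop',tri(ray('t1',266,212),ray('s1',275,225)))
for f,b in(('t1',(220,345,110,250)),('s1',(220,345,130,290))):
    W,C=cloud(f,*b); red=(C[:,0]>140)&(C[:,1]<60)&(C[:,2]<60)
    for nme,m in(('fork',red&(abs(W[:,1]+.28)<.05)&(W[:,2]<.3)),('lever',red&(W[:,1]>-.16)&(W[:,2]<.3)&(W[:,2]>.1))):
        Q=W[m]; print(f,nme,len(Q),Q.mean(0).round(3),Q.min(0).round(3),Q.max(0).round(3))
        if nme=='lever':
            u=np.linalg.svd(Q-Q.mean(0))[2][0]; print(u.round(3), ((Q-Q.mean(0))@u).min().round(3),((Q-Q.mean(0))@u).max().round(3))
W,C=cloud('t1',220,345,110,250); m=(C.max(1)<60)&(W[:,2]>.4); print('lamp',W[m].mean(0),W[m].min(0),W[m].max(0), cv2.minAreaRect((W[m][:,:2]*1000).astype(np.float32)))
for n_,u,v in(('base',244,222),('base',293,254),('base',344,180)): print(px('t1',u,v).round(3))
E
```

```text
t1 1672 tilt 24.84595079435069 psi -33.1384309596633 rms 0.0020266447899308856
((6262.40478515625, 1303.06298828125), (1779.8369140625, 1791.274169921875), 72.73990631103516)
centre [ 0.5909 -0.2302  0.1509]
s1 784 tilt 24.88475269717555 psi -33.276619897283474 rms 0.0009006782777247757
((6260.75634765625, 1292.3447265625), (1776.2633056640625, 1791.6663818359375), 178.29714965820312)
centre [ 0.5906 -0.233   0.1484]
knobtop (array([ 0.5646, -0.1742,  0.1723]), [np.float64(0.0025), np.float64(0.0025)])<stdin>:33: RuntimeWarning: Mean of empty slice.
  ret = um.true_divide(
Traceback (most recent call last):
ValueError: zero-size array to reduction operation minimum which has no identity
```

```bash
cat >> h.py <<'E'
O=np.array([.5908,-.2315,.150]); P=np.radians(-33.2); T=np.radians(25)
N=np.array([-np.sin(T)*np.cos(P),-np.sin(T)*np.sin(P),np.cos(T)])
ex=np.array([np.cos(T)*np.cos(P),np.cos(T)*np.sin(P),np.sin(T)]); ey=np.cross(N,ex)
D=np.c_[ex,ey,N]; RT=np.c_[ey,ex,-N]   # disc axes, tool orientation
S=np.array([[np.cos(P),-np.sin(P),0],[np.sin(P),np.cos(P),0],[0,0,1]])
def d2w(q): return O+D@np.array(q)
def w2d(X): return D.T@(np.array(X)-O)
def w2s(X): return S.T@(np.array(X)-np.r_[O[:2],0])
def go(X,R=RT,o=None):
    o=o or get_obs(); R0=Ro.from_rotvec(o['orientation']).as_matrix()
    return ((R0.T@(np.array(X)-o['tcp_pos']))/.15).round(3),(Ro.from_matrix(R0.T@R).as_rotvec()/2).round(3)
def cloud(f,u0,u1,v0,v1):
    d=np.load(f'pics/{f}.npz'); z=d['z_map'][v0:v1,u0:u1]; fl=210/np.tan(np.radians(d['vfov'])/2)
    v,u=np.mgrid[v0:v1,u0:u1]; P=np.stack([(u-d['cx'])/fl*z,(v-d['cy'])/fl*z,z],-1)
    W=(P-d['t'])@d['R']; m=z>0; return W[m],d['frame'][v0:v1,u0:u1][m].astype(int)
E
python3 - <<'E'
from h import *
for f,b in(('t1',(220,345,110,250)),('s1',(220,345,130,290))):
    W,C=cloud(f,*b); red=(C[:,0]>120)&(C[:,1]<90)&(C[:,2]<90)
    s=(W-np.r_[O[:2],0])@S; d=(W-O)@D
    m=red&(s[:,1]>.1)&(s[:,2]<.3)&(s[:,2]>.1); Q=s[m]; print(f,'lever',len(Q),Q.mean(0).round(3),Q.min(0).round(3),Q.max(0).round(3))
    u=np.linalg.svd(Q-Q.mean(0))[2][0]; print(u.round(3), ((Q-Q.mean(0))@u).min().round(3),((Q-Q.mean(0))@u).max().round(3))
    m=red&(abs(d[:,1])<.04)&(d[:,0]>.04)&(d[:,2]<.06);Q=d[m]; print('fork d',len(Q),Q.min(0).round(3),Q.max(0).round(3),Q.mean(0).round(3))
    m=(C.max(1)<60)&(d[:,2]>.03)&(d[:,2]<.07)&(np.hypot(d[:,0],d[:,1])<.075);Q=d[m]; print('knob d',len(Q),Q.min(0).round(3),Q.max(0).round(3),Q.mean(0).round(3),np.degrees(np.arctan2(Q[:,1].mean(),Q[:,0].mean())))
    m=(C.max(1)<70)&(W[:,2]>.4); Q=d[m]; print('lamp d',Q.min(0).round(3),Q.max(0).round(3))
print(w2d([.5646,-.1742,.1723]))
k=np.radians(107); 
E
```

```text
t1 lever 59 [-0.004  0.163  0.223] [-0.022  0.157  0.202] [0.012 0.171 0.241]
[-0.659 -0.012  0.752] -0.027 0.024
fork d 104 [ 0.07  -0.019  0.014] [0.108 0.019 0.03 ] [0.093 0.001 0.024]Traceback (most recent call last):
  File "<stdin>", line 8, in <module>
    return umr_minimum(a, axis, None, out, keepdims, initial, where)
ValueError: zero-size array to reduction operation minimum which has no identity
```

```bash
python3 - <<'E'
from h import *
for f,b in(('t1',(220,345,110,250)),('s1',(220,345,130,290))):
    W,C=cloud(f,*b); s=(W-np.r_[O[:2],0])@S; d=(W-O)@D
    m=(d[:,2]>.035)&(d[:,2]<.07)&(np.hypot(d[:,0],d[:,1])<.075);Q=d[m]
    if len(Q): print('knob d',len(Q),Q.min(0).round(3),Q.max(0).round(3),Q.mean(0).round(3),np.degrees(np.arctan2(Q[:,1].mean(),Q[:,0].mean())), C[m].mean(0))
    m=(C.max(1)<80)&(W[:,2]>.38)&(W[:,0]>.5); Q=d[m]
    if len(Q): print('lamp d',Q.min(0).round(3),Q.max(0).round(3))
    red=(C[:,0]>100)&(C[:,1]<.6*C[:,0])&(C[:,2]<.6*C[:,0])
    m=red&(s[:,1]>.13)&(s[:,1]<.2)&(s[:,2]<.27)&(s[:,2]>.18)&(s[:,0]<.04); Q=s[m]
    if len(Q): print(f,'lever',len(Q),Q.mean(0).round(3),Q.min(0).round(3),Q.max(0).round(3))
E
```

```text
knob d 77 [-0.05  -0.002  0.035] [0.074 0.043 0.058] [-0.036  0.03   0.051] 139.53895446671942 [119.38961039 115.51948052 117.71428571]
lamp d [ 0.158 -0.074  0.237] [0.204 0.074 0.27 ]
t1 lever 122 [-0.01   0.164  0.227] [-0.033  0.156  0.197] [0.018 0.175 0.245]
knob d 61 [-0.049  0.016  0.035] [-0.027  0.037  0.053] [-0.036  0.024  0.046] 145.66073727359884 [55.         49.59016393 46.8852459 ]
lamp d [ 0.156 -0.078  0.227] [0.227 0.075 0.265]
s1 lever 142 [-0.004  0.158  0.216] [-0.031  0.15   0.187] [0.02  0.17  0.241]
```

```bash
python3 - <<'E'
from h import *
o=get_obs(); print(Ro.from_rotvec(o['orientation']).as_matrix().round(2).tolist())
for h in(.15,.033): print(d2w([-.04,.03,h]).round(3),go(d2w([-.04,.03,h])))
E
```

```text
[[0.97, 0.24, -0.0], [0.24, -0.97, 0.0], [-0.0, -0.0, -1.0]]
[ 0.524 -0.152  0.269] (array([ 3.148, -2.678, -0.254]), array([-0.209,  0.082, -0.369]))
[ 0.565 -0.179  0.163] (array([ 3.373, -2.435,  0.453]), array([-0.209,  0.082, -0.369]))
```

Request:
{"op": "drive_tool", "data": {
  "rows": [
    {"offset": [0.3,-0.25,-0.3],"rotation": [0,0,0],"claw": 1},
    {"offset": [0.5,-0.45,-0.6],"rotation": [0,0,0],"claw": 1},
    {"offset": [0.7,-0.6,-0.6],"rotation": [0,0,0],"claw": 1},
    {"offset": [0.9,-0.78,-0.6],"rotation": [0,0,0],"claw": 1},
    {"offset": [1,-0.85,-0.6],"rotation": [0,0,0],"claw": 1},
    {"offset": [1,-0.85,-0.6],"rotation": [0,0,0],"claw": 1}
  ]
}}

```text
clock: 0.6
tcp_pos: [0.2817, -0.4907, 0.3227]
orientation: [-3.117, -0.39, -0.005]
contact_force: [1.0, -0.2, 0.7]
grip_width: 0.085
gripper_force: 0.0
```

Request:
{"op": "drive_tool", "data": {
  "rows": [
    {"offset": [0.25,-0.21,0],"rotation": [0,0,0],"claw": 1},
    {"offset": [0.5,-0.42,0],"rotation": [0,0,0],"claw": 1},
    {"offset": [0.75,-0.63,0],"rotation": [0,0,0],"claw": 1},
    {"offset": [1,-0.85,0],"rotation": [0,0,0],"claw": 1},
    {"offset": [1,-0.85,0],"rotation": [0,0,0],"claw": 1}
  ]
}}

```text
clock: 1.02
tcp_pos: [0.3937, -0.3322, 0.3212]
orientation: [-3.117, -0.384, -0.001]
contact_force: [-0.2, -0.6, -0.2]
grip_width: 0.0855
gripper_force: 0.0
```

Request:
{"op": "drive_tool", "data": {
  "rows": [
    {"offset": [0.2,-0.2,0],"rotation": [-0.03,0.01,-0.05],"claw": 1},
    {"offset": [0.4,-0.4,0],"rotation": [-0.06,0.02,-0.1],"claw": 1},
    {"offset": [0.6,-0.6,0],"rotation": [-0.09,0.035,-0.155],"claw": 1},
    {"offset": [0.8,-0.75,0],"rotation": [-0.12,0.05,-0.21],"claw": 1},
    {"offset": [1,-0.85,0],"rotation": [-0.15,0.06,-0.265],"claw": 1},
    {"offset": [1,-0.85,0],"rotation": [-0.18,0.07,-0.32],"claw": 1},
    {"offset": [1,-0.85,0],"rotation": [-0.209,0.082,-0.369],"claw": 1},
    {"offset": [1,-0.85,0],"rotation": [-0.209,0.082,-0.369],"claw": 1},
    {"offset": [1,-0.85,0],"rotation": [-0.209,0.082,-0.369],"claw": 1}
  ]
}}

```text
clock: 1.77
tcp_pos: [0.5058, -0.1764, 0.3209]
orientation: [2.414, 1.301, 0.288]
contact_force: [0.4, -0.3, -0.1]
grip_width: 0.0853
gripper_force: 0.0
```

```bash
python3 - <<'E'
from h import *
o=get_obs(); print(o['clock'],o['joints'].round(2),o['contact_force'].round(2),w2d(o['tcp_pos']).round(4))
for h in(.15,.033): print(go(d2w([-.04,.03,h])))
E
```

```text
1.7667 [ 0.52 -0.02 -0.41  2.06  0.28  0.73 -0.65] [ 0.4  -0.3  -0.09] [-0.0196 -0.0004  0.1977]
(array([ 0.203, -0.137,  0.317]), array([ 0.   ,  0.001, -0.001]))
(array([ 0.204, -0.137,  1.097]), array([ 0.   ,  0.001, -0.001]))
```

Request:
{"op": "drive_tool", "data": {
  "rows": [
    {"offset": [0.2,-0.14,0.2],"rotation": [0,0,0],"claw": 1},
    {"offset": [0.2,-0.14,0.4],"rotation": [0,0,0],"claw": 1},
    {"offset": [0.2,-0.14,0.6],"rotation": [0,0,0],"claw": 1},
    {"offset": [0.2,-0.14,0.7],"rotation": [0,0,0],"claw": 1},
    {"offset": [0.2,-0.14,0.7],"rotation": [0,0,0],"claw": 1}
  ]
}}

```text
clock: 2.18
tcp_pos: [0.544, -0.1665, 0.2136]
orientation: [2.419, 1.301, 0.283]
contact_force: [-0.2, -0.5, 0.8]
grip_width: 0.0851
gripper_force: 0.0
```

```bash
python3 - <<'E'
from h import *
o=get_obs(); d=snap('wrist','w1'); print(w2d(o['tcp_pos']).round(4),go(d2w([-.04,.03,.033])))
E
```

```text
[-0.0409  0.0287  0.0892] (array([ 0.005, -0.001,  0.387]), array([-0.001,  0.001, -0.001]))
```

View pics/w1.png

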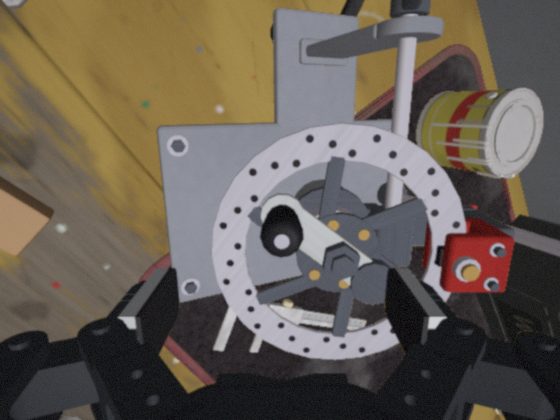

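The wrist view shows the knob between the fingers, with its top at (282,238), the nut at (341,262) and the fork at (477,262).

```bash
python3 - <<'E'
from h import *
for u,v in((282,240),(276,222),(290,242),(477,262)): print(w2d(px('w1',u,v)).round(4))
W,C=cloud('w1',250,315,190,280); d=(W-O)@D
m=(d[:,2]>.045)&(d[:,2]<.065); print(d[m].min(0),d[m].max(0),d[m].mean(0))
E
```

```text
[-0.0412  0.0323  0.0577]
[-0.0444  0.0415  0.0549]
[-0.0369  0.0307  0.0565]
[0.0811 0.0068 0.0305]
[-0.05356017  0.02049025  0.04526624] [-0.02945275  0.04408149  0.05947308] [-0.04159383  0.03420673  0.05485887]
```

Request:
{"op": "drive_tool", "data": {
  "rows": [
    {"offset": [0.015,0.005,0.15],"rotation": [0,0,0],"claw": 1},
    {"offset": [0.015,0.005,0.3],"rotation": [0,0,0],"claw": 1},
    {"offset": [0.015,0.005,0.38],"rotation": [0,0,0],"claw": 1},
    {"offset": [0.015,0.005,0.38],"rotation": [0,0,0],"claw": 0.4},
    {"offset": [0.015,0.005,0.38],"rotation": [0,0,0],"claw": 0.15},
    {"offset": [0.015,0.005,0.38],"rotation": [0,0,0],"claw": 0.1},
    {"offset": [0.015,0.005,0.38],"rotation": [0,0,0],"claw": 0.1},
    {"offset": [0.015,0.005,0.38],"rotation": [0,0,0],"claw": 0.1},
    {"offset": [0.015,0.005,0.38],"rotation": [0,0,0],"claw": 0.1}
  ],
  "force": 25
}}

```text
clock: 2.98
tcp_pos: [0.5673, -0.1764, 0.1673]
orientation: [2.409, 1.304, 0.293]
contact_force: [-3.3, 3.1, 4.9]
grip_width: 0.0229
gripper_force: 24.4
```

```bash
cat > fo.py <<'E'
from h import *
o=get_obs(); q=w2d(o['tcp_pos']); F=D.T@o['contact_force']; a=np.arctan2(q[1],q[0])
print(round(float(o['clock']),2),'d',q.round(4),'ang',np.degrees(a).round(1),'r',np.hypot(q[0],q[1]).round(4),'F',F.round(2),'Ftan',(-F[0]*np.sin(a)+F[1]*np.cos(a)).round(2),'Frad',(F[0]*np.cos(a)+F[1]*np.sin(a)).round(2),'w',o['grip_width'].round(4),round(float(o['gripper_force']),1))
E
python3 fo.py
```

```text
Traceback (most recent call last):
  File "fo.py", line 3, in <module>
    print(round(float(o['clock']),2),'d',q.round(4),'ang',np.degrees(a).round(1),'r',np.hypot(q[0],q[1]).round(4),'F',F.round(2),'Ftan',(-F[0]*np.sin(a)+F[1]*np.cos(a)).round(2),'Frad',(F[0]*np.cos(a)+F[1]*np.sin(a)).round(2),'w',o['grip_width'].round(4),round(float(o['gripper_force']),1))
                                                                                                                                                                                                                                      ^^^^^^^^^^^^^^^^^^^^^
AttributeError: 'float' object has no attribute 'round'
```

```bash
sed -i "s/o\['grip_width'\].round(4)/round(float(o['grip_width']),4)/" fo.py; python3 fo.py; python3 - <<'E'
import numpy as np
# offsets for 12 steps of 30 deg from 142.5 increasing, 4 rows each of 7.5deg
r=lambda a:np.array([np.sin(np.radians(a)),np.cos(np.radians(a))])/3
for k in range(12):
    a0=142.5+30*k; print(a0%360,[ (r(a0+10*j)-r(a0)).round(3).tolist() for j in(1,2,3)])
E
```

```text
2.98 d [-0.0378  0.0332  0.0368] ang 138.7 r 0.0503 F [-1.99  0.78  6.37] Ftan 0.73 Frad 2.01 w 0.0229 24.4
142.5 [[-0.049, -0.031], [-0.103, -0.053], [-0.159, -0.066]]
172.5 [[-0.058, -0.003], [-0.116, 0.005], [-0.171, 0.023]]
202.5 [[-0.052, 0.027], [-0.098, 0.062], [-0.137, 0.105]]
232.5 [[-0.031, 0.049], [-0.053, 0.103], [-0.066, 0.159]]
262.5 [[-0.003, 0.058], [0.005, 0.116], [0.023, 0.171]]
292.5 [[0.027, 0.052], [0.062, 0.098], [0.105, 0.137]]
322.5 [[0.049, 0.031], [0.103, 0.053], [0.159, 0.066]]
352.5 [[0.058, 0.003], [0.116, -0.005], [0.171, -0.023]]
22.5 [[0.052, -0.027], [0.098, -0.062], [0.137, -0.105]]
52.5 [[0.031, -0.049], [0.053, -0.103], [0.066, -0.159]]
82.5 [[0.003, -0.058], [-0.005, -0.116], [-0.023, -0.171]]
112.5 [[-0.027, -0.052], [-0.062, -0.098], [-0.105, -0.137]]
```

Request:
{"op": "drive_tool", "data": {
  "rows": [
    {"offset": [-0.049,-0.031,-0.03],"rotation": [0,0,0],"claw": 0.1},
    {"offset": [-0.103,-0.053,-0.03],"rotation": [0,0,0],"claw": 0.1},
    {"offset": [-0.159,-0.066,-0.03],"rotation": [0,0,0],"claw": 0.1}
  ]
}}

```text
clock: 3.23
tcp_pos: [0.5427, -0.1909, 0.1643]
orientation: [2.413, 1.306, 0.287]
contact_force: [2.3, -0.8, -11.6]
grip_width: 0.0228
gripper_force: 27.8
```

```bash
python3 fo.py
```

```text
3.23 d [-0.0506  0.0076  0.0394] ang 171.5 r 0.0511 F [ -2.78   0.62 -11.47] Ftan -0.2 Frad 2.84 w 0.0228 27.8
```

Request:
{"op": "drive_tool", "data": {
  "rows": [
    {"offset": [-0.058,-0.003,0],"rotation": [0,0,0],"claw": 0.1},
    {"offset": [-0.116,0.005,0],"rotation": [0,0,0],"claw": 0.1},
    {"offset": [-0.171,0.023,0],"rotation": [0,0,0],"claw": 0.1}
  ]
}}

```text
clock: 3.48
tcp_pos: [0.53, -0.2147, 0.1654]
orientation: [2.414, 1.306, 0.284]
contact_force: [-1.4, -0.3, -10.5]
grip_width: 0.0227
gripper_force: 27.9
```

```bash
python3 fo.py
```

```text
3.48 d [-0.0479 -0.0193  0.0393] ang -158.1 r 0.0516 F [-5.34 -0.99 -9.12] Ftan -1.08 Frad 5.32 w 0.0227 27.9
```

Request:
{"op": "drive_tool", "data": {
  "rows": [
    {"offset": [-0.052,0.027,0],"rotation": [0,0,0],"claw": 0.1},
    {"offset": [-0.098,0.062,0],"rotation": [0,0,0],"claw": 0.1},
    {"offset": [-0.137,0.105,0],"rotation": [0,0,0],"claw": 0.1}
  ]
}}

```text
clock: 3.73
tcp_pos: [0.5305, -0.241, 0.1723]
orientation: [2.415, 1.303, 0.282]
contact_force: [1.0, -3.2, -10.4]
grip_width: 0.0225
gripper_force: 27.8
```

```bash
python3 fo.py
```

```text
3.73 d [-0.0316 -0.041   0.0394] ang -127.6 r 0.0517 F [ -2.07  -2.13 -10.51] Ftan -0.34 Frad 2.95 w 0.0225 27.8
```

Request:
{"op": "drive_tool", "data": {
  "rows": [
    {"offset": [-0.031,0.049,0.01],"rotation": [0,0,0],"claw": 0.1},
    {"offset": [-0.053,0.103,0.01],"rotation": [0,0,0],"claw": 0.1},
    {"offset": [-0.066,0.159,0.01],"rotation": [0,0,0],"claw": 0.1}
  ]
}}

```text
clock: 3.98
tcp_pos: [0.5452, -0.2627, 0.1833]
orientation: [2.412, 1.3, 0.285]
contact_force: [-1.5, -2.6, -3.0]
grip_width: 0.0223
gripper_force: 28.5
```

```bash
python3 fo.py
```

```text
3.98 d [-0.005  -0.0511  0.0391] ang -95.5 r 0.0513 F [-1.14 -3.03 -2.78] Ftan -0.84 Frad 3.13 w 0.0223 28.5
```

Request:
{"op": "drive_tool", "data": {
  "rows": [
    {"offset": [-0.003,0.058,0],"rotation": [0,0,0],"claw": 0.1},
    {"offset": [0.005,0.116,0],"rotation": [0,0,0],"claw": 0.1},
    {"offset": [0.023,0.171,0],"rotation": [0,0,0],"claw": 0.1}
  ]
}}

```text
clock: 4.23
tcp_pos: [0.5676, -0.2712, 0.1941]
orientation: [2.412, 1.302, 0.286]
contact_force: [-8.5, -0.6, 2.0]
grip_width: 0.0229
gripper_force: 29.1
```

```bash
python3 fo.py
```

```text
4.23 d [ 0.0207 -0.0459  0.039 ] ang -65.7 r 0.0504 F [-5.31 -5.14  4.74] Ftan -6.95 Frad 2.5 w 0.0229 29.1
```

Request:
{"op": "drive_tool", "data": {
  "rows": [
    {"offset": [0.027,0.052,0],"rotation": [0,0,0],"claw": 0.1},
    {"offset": [0.062,0.098,0],"rotation": [0,0,0],"claw": 0.1},
    {"offset": [0.105,0.137,0],"rotation": [0,0,0],"claw": 0.1}
  ]
}}

```text
clock: 4.48
tcp_pos: [0.5941, -0.2655, 0.2031]
orientation: [2.41, 1.305, 0.293]
contact_force: [-1.5, 2.9, -1.9]
grip_width: 0.0227
gripper_force: 28.7
```

```bash
python3 fo.py
```

```text
4.48 d [ 0.0418 -0.0266  0.0391] ang -32.5 r 0.0496 F [-3.38  1.63 -0.49] Ftan -0.44 Frad -3.73 w 0.0227 28.7
```

Request:
{"op": "drive_tool", "data": {
  "rows": [
    {"offset": [0.049,0.031,0],"rotation": [0,0,0],"claw": 0.1},
    {"offset": [0.103,0.053,0],"rotation": [0,0,0],"claw": 0.1},
    {"offset": [0.159,0.066,0],"rotation": [0,0,0],"claw": 0.1}
  ]
}}

```text
clock: 4.73
tcp_pos: [0.6131, -0.2484, 0.206]
orientation: [2.412, 1.308, 0.289]
contact_force: [-12.6, 6.9, 4.1]
grip_width: 0.0226
gripper_force: 29.6
```

```bash
python3 fo.py
```

```text
4.73 d [ 0.049  -0.002   0.0389] ang -2.3 r 0.049 F [-11.28  -1.13   9.76] Ftan -1.59 Frad -11.23 w 0.0226 29.6
```

```bash
python3 - <<'E'
import numpy as np
from scipy.optimize import least_squares
Q=np.array([[-.0378,.0332],[-.0506,.0076],[-.0479,-.0193],[-.0316,-.041],[-.005,-.0511],[.0207,-.0459],[.0418,-.0266],[.049,-.002]])
r=least_squares(lambda p:np.hypot(*(Q-p[:2]).T)-p[2],[0,0,.05]);print(r.x,r.fun.round(4))
print(np.degrees(np.arctan2(*(Q-r.x[:2]).T[::-1])).round(1))
R=lambda a:np.array([np.sin(np.radians(a)),np.cos(np.radians(a))])/3
for a0,s,n in((-2.3,-8,4),(-34.3,-7,10),(-34.3,-4,14)): print(a0,[(R(a0+s*j)-R(a0)).round(3).tolist() for j in range(1,n+1)])
E
```

```text
[-0.00123851 -0.00102448  0.05012258] [-0.     -0.     -0.      0.0001  0.0001 -0.0002 -0.0001  0.0001]
[ 136.9  170.1 -158.6 -127.2  -94.3  -63.9  -30.7   -1.1]
-2.3 [[-0.046, -0.005], [-0.091, -0.017], [-0.134, -0.034], [-0.174, -0.058]]
-34.3 [[-0.032, -0.025], [-0.061, -0.054], [-0.086, -0.086], [-0.107, -0.12], [-0.124, -0.158], [-0.136, -0.196], [-0.143, -0.236], [-0.145, -0.277], [-0.143, -0.318], [-0.135, -0.358]]
-34.3 [[-0.019, -0.014], [-0.036, -0.029], [-0.053, -0.045], [-0.069, -0.062], [-0.083, -0.081], [-0.096, -0.1], [-0.107, -0.12], [-0.117, -0.141], [-0.126, -0.163], [-0.133, -0.185], [-0.139, -0.208], [-0.142, -0.231], [-0.145, -0.254], [-0.145, -0.277]]
```

Request:
{"op": "drive_tool", "data": {
  "rows": [
    {"offset": [0,0,0],"rotation": [0,0,0],"claw": 0.1},
    {"offset": [0,0,0],"rotation": [0,0,0],"claw": 0.1}
  ]
}}

```text
clock: 4.9
tcp_pos: [0.6135, -0.2476, 0.206]
orientation: [2.411, 1.311, 0.29]
contact_force: [-8.1, 5.3, 2.5]
grip_width: 0.0221
gripper_force: 29.3
```

```bash
cat >> h.py <<'E'
O=O+D@np.array([-.0012,-.0010,0])
E
python3 fo.py
```

```text
4.9 d [ 0.05   -0.0001  0.039 ] ang -0.1 r 0.05 F [-7.78  0.02  6.33] Ftan 0.01 Frad -7.78 w 0.0221 29.3
```

Request:
{"op": "drive_tool", "data": {
  "rows": [
    {"offset": [-0.046,-0.013,0],"rotation": [0,0,0],"claw": 0.1},
    {"offset": [-0.092,-0.023,0],"rotation": [0,0,0],"claw": 0.1},
    {"offset": [-0.136,-0.039,0],"rotation": [0,0,0],"claw": 0.1},
    {"offset": [-0.177,-0.061,0],"rotation": [0,0,0],"claw": 0.1}
  ]
}}

```text
clock: 5.23
tcp_pos: [0.5918, -0.2669, 0.2025]
orientation: [2.411, 1.308, 0.292]
contact_force: [-4.1, 8.3, 1.4]
grip_width: 0.0228
gripper_force: 29.0
```

```bash
python3 fo.py
```

```text
5.23 d [ 0.0417 -0.0281  0.039 ] ang -33.9 r 0.0502 F [-6.67  4.67  4.61] Ftan 0.15 Frad -8.14 w 0.0228 29.0
```

Request:
{"op": "drive_tool", "data": {
  "rows": [
    {"offset": [-0.019,-0.013,0],"rotation": [0,0,0],"claw": 0.1},
    {"offset": [-0.038,-0.027,0],"rotation": [0,0,0],"claw": 0.1}
  ]
}}

```text
clock: 5.4
tcp_pos: [0.5859, -0.2693, 0.2008]
orientation: [2.41, 1.308, 0.293]
contact_force: [-1.5, 8.4, -0.4]
grip_width: 0.0226
gripper_force: 28.9
```

```bash
python3 fo.py
```

```text
5.4 d [ 0.0377 -0.0333  0.039 ] ang -41.5 r 0.0503 F [-5.47  6.24  2.15] Ftan 1.06 Frad -8.23 w 0.0226 28.9
```

Request:
{"op": "drive_tool", "data": {
  "rows": [
    {"offset": [-0.017,-0.016,0],"rotation": [0,0,0],"claw": 0.1},
    {"offset": [-0.033,-0.032,0],"rotation": [0,0,0],"claw": 0.1}
  ]
}}

```text
clock: 5.57
tcp_pos: [0.5807, -0.2707, 0.1992]
orientation: [2.409, 1.309, 0.296]
contact_force: [3.8, 7.4, -3.1]
grip_width: 0.0225
gripper_force: 28.5
```

```bash
python3 fo.py
```

```text
5.57 d [ 0.0338 -0.0373  0.0391] ang -47.8 r 0.0503 F [-2.12  8.25 -2.41] Ftan 3.97 Frad -7.54 w 0.0225 28.5
```

Request:
{"op": "drive_tool", "data": {
  "rows": [
    {"offset": [-0.015,-0.018,0],"rotation": [0,0,0],"claw": 0.1},
    {"offset": [-0.029,-0.037,0],"rotation": [0,0,0],"claw": 0.1}
  ]
}}

```text
clock: 5.73
tcp_pos: [0.5757, -0.2714, 0.1975]
orientation: [2.407, 1.309, 0.299]
contact_force: [8.3, 5.0, -5.8]
grip_width: 0.0228
gripper_force: 28.1
```

```bash
python3 fo.py
```

```text
5.73 d [ 0.0296 -0.0407  0.0392] ang -54.0 r 0.0503 F [ 1.3   8.74 -7.06] Ftan 6.19 Frad -6.3 w 0.0228 28.1
```

Request:
{"op": "drive_tool", "data": {
  "rows": [
    {"offset": [-0.012,-0.02,0],"rotation": [0,0,0],"claw": 0.1},
    {"offset": [-0.023,-0.04,0],"rotation": [0,0,0],"claw": 0.1}
  ]
}}

```text
clock: 5.9
tcp_pos: [0.57, -0.2716, 0.1954]
orientation: [2.406, 1.309, 0.301]
contact_force: [8.9, 4.6, -6.8]
grip_width: 0.0231
gripper_force: 28.0
```

```bash
python3 fo.py
```

```text
5.9 d [ 0.0246 -0.0439  0.0392] ang -60.8 r 0.0503 F [ 1.59  8.78 -8.26] Ftan 5.67 Frad -6.88 w 0.0231 28.0
```

Request:
{"op": "drive_tool", "data": {
  "rows": [
    {"offset": [-0.009,-0.021,0],"rotation": [0,0,0],"claw": 0.1},
    {"offset": [-0.017,-0.043,0],"rotation": [0,0,0],"claw": 0.1}
  ]
}}

```text
clock: 6.07
tcp_pos: [0.5635, -0.271, 0.1927]
orientation: [2.406, 1.308, 0.3]
contact_force: [6.5, 4.0, -4.5]
grip_width: 0.0226
gripper_force: 28.2
```

```bash
python3 fo.py
```

```text
6.07 d [ 0.0182 -0.047   0.0392] ang -68.9 r 0.0504 F [ 1.06  6.95 -5.41] Ftan 3.5 Frad -6.1 w 0.0226 28.2
```

Request:
{"op": "drive_tool", "data": {
  "rows": [
    {"offset": [-0.006,-0.022,0],"rotation": [0,0,0],"claw": 0.1},
    {"offset": [-0.011,-0.045,0],"rotation": [0,0,0],"claw": 0.1}
  ]
}}

```text
clock: 6.23
tcp_pos: [0.5566, -0.2692, 0.1894]
orientation: [2.407, 1.308, 0.298]
contact_force: [2.4, 6.7, -3.3]
grip_width: 0.0227
gripper_force: 28.5
```

```bash
python3 fo.py
```

```text
6.23 d [ 0.0107 -0.0493  0.0391] ang -77.8 r 0.0504 F [-2.92  6.93 -2.23] Ftan -1.39 Frad -7.39 w 0.0227 28.5
```

Request:
{"op": "drive_tool", "data": {
  "rows": [
    {"offset": [-0.002,-0.023,0],"rotation": [0,0,0],"claw": 0.1},
    {"offset": [-0.005,-0.046,0],"rotation": [0,0,0],"claw": 0.1}
  ]
}}

```text
clock: 6.4
tcp_pos: [0.5507, -0.2667, 0.1865]
orientation: [2.407, 1.307, 0.297]
contact_force: [4.4, 5.4, -3.1]
grip_width: 0.0224
gripper_force: 28.4
```

```bash
python3 fo.py
```

```text
6.4 d [ 0.0037 -0.0504  0.0391] ang -85.8 r 0.0505 F [-0.6   6.94 -3.1 ] Ftan -0.09 Frad -6.96 w 0.0224 28.4
```

Request:
{"op": "drive_tool", "data": {
  "rows": [
    {"offset": [0.001,-0.023,0],"rotation": [0,0,0],"claw": 0.1},
    {"offset": [0.002,-0.046,0],"rotation": [0,0,0],"claw": 0.1}
  ]
}}

```text
clock: 6.57
tcp_pos: [0.5457, -0.2635, 0.1838]
orientation: [2.407, 1.307, 0.297]
contact_force: [4.8, 2.6, -3.2]
grip_width: 0.0226
gripper_force: 28.4
```

```bash
python3 fo.py
```

```text
6.57 d [-0.0029 -0.0504  0.0391] ang -93.3 r 0.0505 F [ 0.98  4.81 -3.94] Ftan 0.71 Frad -4.86 w 0.0226 28.4
```

Request:
{"op": "drive_tool", "data": {
  "rows": [
    {"offset": [0.005,0.015,0],"rotation": [0,0,0],"claw": 0.1},
    {"offset": [0.005,0.03,0],"rotation": [0,0,0],"claw": 0.1},
    {"offset": [0.005,0.046,0],"rotation": [0,0,0],"claw": 0.1}
  ]
}}

```text
clock: 6.82
tcp_pos: [0.5507, -0.2666, 0.1864]
orientation: [2.408, 1.306, 0.295]
contact_force: [3.2, 5.8, -0.9]
grip_width: 0.0224
gripper_force: 28.6
```

Request:
{"op": "drive_tool", "data": {
  "rows": [
    {"offset": [0.002,0.015,0],"rotation": [0,0,0],"claw": 0.1},
    {"offset": [0.003,0.03,0],"rotation": [0,0,0],"claw": 0.1},
    {"offset": [0.005,0.046,0],"rotation": [0,0,0],"claw": 0.1}
  ]
}}

```text
clock: 7.07
tcp_pos: [0.5562, -0.2692, 0.1892]
orientation: [2.409, 1.306, 0.294]
contact_force: [1.4, 6.2, -0.3]
grip_width: 0.0225
gripper_force: 28.7
```

```bash
python3 fo.py
```

```text
7.07 d [ 0.0102 -0.0495  0.039 ] ang -78.3 r 0.0505 F [-2.1   5.97  0.69] Ftan -0.85 Frad -6.27 w 0.0225 28.7
```

Request:
{"op": "drive_tool", "data": {
  "rows": [
    {"offset": [0.004,0.015,0],"rotation": [0,0,0],"claw": 0.1},
    {"offset": [0.007,0.03,0],"rotation": [0,0,0],"claw": 0.1},
    {"offset": [0.011,0.045,0],"rotation": [0,0,0],"claw": 0.1}
  ]
}}

```text
clock: 7.32
tcp_pos: [0.5611, -0.2707, 0.1914]
orientation: [2.411, 1.307, 0.292]
contact_force: [-3.5, 8.5, 2.2]
grip_width: 0.0226
gripper_force: 29.1
```

```bash
python3 fo.py
```

```text
7.32 d [ 0.0156 -0.048   0.0389] ang -72.0 r 0.0505 F [-5.95  5.18  5.16] Ftan -4.06 Frad -6.77 w 0.0226 29.1
```

Request:
{"op": "drive_tool", "data": {
  "rows": [
    {"offset": [0.006,0.014,0],"rotation": [0,0,0],"claw": 0.1},
    {"offset": [0.011,0.029,0],"rotation": [0,0,0],"claw": 0.1},
    {"offset": [0.017,0.043,0],"rotation": [0,0,0],"claw": 0.1}
  ]
}}

```text
clock: 7.57
tcp_pos: [0.5662, -0.2716, 0.1935]
orientation: [2.412, 1.308, 0.289]
contact_force: [-6.3, 10.4, 4.1]
grip_width: 0.0228
gripper_force: 29.4
```

```bash
python3 fo.py
```

```text
7.57 d [ 0.0208 -0.046   0.0389] ang -65.7 r 0.0505 F [-8.22  5.21  8.37] Ftan -5.35 Frad -8.13 w 0.0228 29.4
```

Request:
{"op": "drive_tool", "data": {
  "rows": [
    {"offset": [0.008,0.013,0],"rotation": [0,0,0],"claw": 0.1},
    {"offset": [0.015,0.027,0],"rotation": [0,0,0],"claw": 0.1},
    {"offset": [0.023,0.04,0],"rotation": [0,0,0],"claw": 0.1}
  ]
}}

```text
clock: 7.82
tcp_pos: [0.572, -0.2718, 0.1958]
orientation: [2.413, 1.307, 0.287]
contact_force: [-7.9, 9.5, 4.1]
grip_width: 0.0228
gripper_force: 29.5
```

```bash
python3 fo.py
```

```text
7.82 d [ 0.0263 -0.0431  0.0388] ang -58.6 r 0.0505 F [-8.92  3.63  8.72] Ftan -5.72 Frad -7.75 w 0.0228 29.5
```

Request:
{"op": "drive_tool", "data": {
  "rows": [
    {"offset": [0.01,0.012,0],"rotation": [0,0,0],"claw": 0.1},
    {"offset": [0.019,0.025,0],"rotation": [0,0,0],"claw": 0.1},
    {"offset": [0.029,0.037,0],"rotation": [0,0,0],"claw": 0.1}
  ]
}}

```text
clock: 8.07
tcp_pos: [0.579, -0.2711, 0.1984]
orientation: [2.412, 1.307, 0.288]
contact_force: [-6.1, 9.0, 2.9]
grip_width: 0.0227
gripper_force: 29.3
```

```bash
python3 fo.py
```

```text
8.07 d [ 0.0324 -0.0386  0.0389] ang -50.1 r 0.0504 F [-7.86  4.25  6.9 ] Ftan -3.3 Frad -8.3 w 0.0227 29.3
```

Request:
{"op": "drive_tool", "data": {
  "rows": [
    {"offset": [0.011,0.011,0],"rotation": [0,0,0],"claw": 0.1},
    {"offset": [0.022,0.021,0],"rotation": [0,0,0],"claw": 0.1},
    {"offset": [0.033,0.032,0],"rotation": [0,0,0],"claw": 0.1}
  ]
}}

```text
clock: 8.32
tcp_pos: [0.5861, -0.2692, 0.2008]
orientation: [2.411, 1.307, 0.29]
contact_force: [-3.2, 8.4, 2.0]
grip_width: 0.0233
gripper_force: 29.1
```

```bash
python3 fo.py
```

```text
8.32 d [ 0.0378 -0.0332  0.039 ] ang -41.2 r 0.0503 F [-5.8   5.29  4.92] Ftan 0.15 Frad -7.85 w 0.0233 29.1
```

Request:
{"op": "drive_tool", "data": {
  "rows": [
    {"offset": [-0.021,-0.02,0],"rotation": [0,0,0],"claw": 0.1},
    {"offset": [-0.042,-0.044,0],"rotation": [0,0,0],"claw": 0.1},
    {"offset": [-0.062,-0.071,0],"rotation": [0,0,0],"claw": 0.1},
    {"offset": [-0.08,-0.099,0],"rotation": [0,0,0],"claw": 0.1},
    {"offset": [-0.08,-0.099,0],"rotation": [0,0,0],"claw": 0.1},
    {"offset": [-0.08,-0.099,0],"rotation": [0,0,0],"claw": 0.1},
    {"offset": [-0.08,-0.099,0],"rotation": [0,0,0],"claw": 0.1}
  ]
}}

```text
clock: 8.9
tcp_pos: [0.5697, -0.2717, 0.1951]
orientation: [2.409, 1.307, 0.294]
contact_force: [1.2, 6.5, -0.6]
grip_width: 0.0225
gripper_force: 28.7
```

```bash
python3 fo.py
```

```text
8.9 d [ 0.0242 -0.0442  0.039 ] ang -61.3 r 0.0504 F [-2.58  6.06  0.56] Ftan 0.65 Frad -6.56 w 0.0225 28.7
```

Request:
{"op": "drive_tool", "data": {
  "rows": [
    {"offset": [0,0,0],"rotation": [0,0,0],"claw": 0.1},
    {"offset": [0,0,0],"rotation": [0,0,0],"claw": 0.1},
    {"offset": [0,0,0],"rotation": [0,0,0],"claw": 0.1},
    {"offset": [0,0,0],"rotation": [0,0,0],"claw": 0.5},
    {"offset": [0,0,0],"rotation": [0,0,0],"claw": 0.7},
    {"offset": [0,0,0],"rotation": [0,0,0],"claw": 0.7},
    {"offset": [0,0,0],"rotation": [0,0,0],"claw": 0.7},
    {"offset": [0,0,0],"rotation": [0,0,0],"claw": 0.7}
  ]
}}

```text
clock: 9.57
tcp_pos: [0.5682, -0.2744, 0.195]
orientation: [2.411, 1.303, 0.29]
contact_force: [0.2, 0.4, -1.3]
grip_width: 0.06
gripper_force: 0.0
```

Request:
{"op": "drive_tool", "data": {
  "rows": [
    {"offset": [0,0,-0.15],"rotation": [0,0,0],"claw": 0.7},
    {"offset": [0,0,-0.35],"rotation": [0,0,0],"claw": 0.7},
    {"offset": [0,0,-0.6],"rotation": [0,0,0],"claw": 0.7},
    {"offset": [0,0,-0.8],"rotation": [0,0,0],"claw": 0.7},
    {"offset": [0,0,-0.8],"rotation": [0,0,0],"claw": 0},
    {"offset": [0,0,-0.8],"rotation": [0,0,0],"claw": 0}
  ]
}}

```text
clock: 10.07
tcp_pos: [0.5262, -0.2462, 0.3058]
orientation: [2.407, 1.302, 0.292]
contact_force: [-0.3, -0.3, -1.0]
grip_width: 0.0365
gripper_force: 0.0
```

```bash
python3 - <<'E'
from h import *
d=snap('wrist','w2'); snap('top','t2'); o=get_obs(); print(o['clock'],o['contact_force'].round(1),w2d(o['tcp_pos']).round(4),w2s(o['tcp_pos']).round(4))
for f,b in(('w2',(0,560,0,420)),('t2',(220,345,110,250))):
    W,C=cloud(f,*b); d=(W-O)@D
    m=(d[:,2]>.046)&(d[:,2]<.065)&(abs(np.hypot(d[:,0],d[:,1])-.05)<.02); q=np.median(d[m],0); print(m.sum(),q.round(4),np.degrees(np.arctan2(q[1],q[0])))
    s=(W-np.r_[O[:2],0])@S; red=(C[:,0]>100)&(C[:,1]<.6*C[:,0])&(C[:,2]<.6*C[:,0])
    m=red&(s[:,1]>.13)&(s[:,1]<.2)&(s[:,2]<.27)&(s[:,2]>.18)&(s[:,0]<.04); Q=s[m]
    if len(Q): print(f,'lever',len(Q),Q.mean(0).round(3),Q.min(0).round(3),Q.max(0).round(3))
E
```

```text
10.1667 [-0.3  0.6 -0.1] [ 0.0232 -0.0471  0.1582] [-0.0458 -0.0471  0.3027]
820 [ 0.0237 -0.0394  0.0558] -59.00583688675478
11 [ 0.0328 -0.0498  0.0491] -56.68776792023421
t2 lever 122 [-0.009  0.165  0.227] [-0.031  0.157  0.198] [0.018 0.176 0.245]
```

View pics/w2.png

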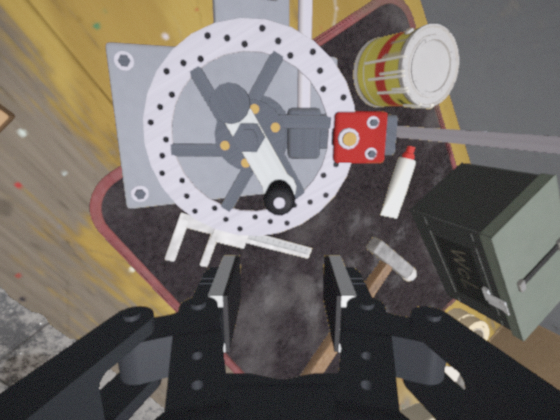

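The wrist view shows the knob left at (279,196), which is about -60°. Nothing else moved, and the lever is still up. Next is the lever.

```bash
cat >> h.py <<'E'
RV=np.c_[S[:,1],S[:,0],[0,0,-1]]
def s2w(q): return np.r_[O[:2],0]+S@np.array(q)
E
python3 - <<'E'
from h import *
for q in([-.03,.164,.31],[0,.164,.29]): print(go(s2w(q),RV))
E
```

```text
(array([ 1.408e+00,  1.170e-01, -1.000e-03]), array([0.219, 0.001, 0.   ]))
(array([1.408, 0.241, 0.205]), array([0.219, 0.001, 0.   ]))
```

Request:
{"op": "drive_tool", "data": {
  "rows": [
    {"offset": [0.25,0.05,-0.05],"rotation": [0.05,0,0],"claw": 0},
    {"offset": [0.5,0.08,-0.05],"rotation": [0.1,0,0],"claw": 0},
    {"offset": [0.75,0.1,-0.05],"rotation": [0.15,0,0],"claw": 0},
    {"offset": [0.9,0.12,-0.05],"rotation": [0.2,0,0],"claw": 0},
    {"offset": [0.9,0.12,-0.05],"rotation": [0.219,0,0],"claw": 0},
    {"offset": [0.9,0.12,-0.05],"rotation": [0.219,0,0],"claw": 0},
    {"offset": [0.9,0.12,-0.05],"rotation": [0.219,0,0],"claw": 0}
  ]
}}

```text
clock: 10.75
tcp_pos: [0.6103, -0.1405, 0.3151]
orientation: [-2.763, -1.494, 0.004]
contact_force: [-0.5, -0.2, 0.4]
grip_width: 0.0002
gripper_force: 0.0
```

```bash
python3 - <<'E'
from h import *
o=get_obs(); print(o['joints'].round(2),o['contact_force'].round(1),w2s(o['tcp_pos']).round(4),go(s2w([0,.164,.29]),RV))
E
```

```text
[ 0.55  0.39 -0.58  1.54  0.22  1.28 -0.64] [-0.5 -0.2  0.4] [-0.0324  0.0878  0.3151] (array([0.508, 0.216, 0.166]), array([-0.001,  0.001, -0.   ]))
```

Request:
{"op": "drive_tool", "data": {
  "rows": [
    {"offset": [0.25,0.11,0],"rotation": [0,0,0],"claw": 0},
    {"offset": [0.508,0.21,0],"rotation": [0,0,0],"claw": 0},
    {"offset": [0.508,0.21,0.15],"rotation": [0,0,0],"claw": 0},
    {"offset": [0.508,0.21,0.3],"rotation": [0,0,0],"claw": 0},
    {"offset": [0.508,0.21,0.4],"rotation": [0,0,0],"claw": 0},
    {"offset": [0.508,0.21,0.45],"rotation": [0,0,0],"claw": 0},
    {"offset": [0.508,0.21,0.45],"rotation": [0,0,0],"claw": 0}
  ]
}}

```text
clock: 11.33
tcp_pos: [0.6766, -0.0944, 0.248]
orientation: [2.763, 1.494, -0.006]
contact_force: [-1.0, -0.7, 0.3]
grip_width: 0.0002
gripper_force: 0.0
```

```bash
cat > lo.py <<'E'
from h import *
o=get_obs(); print(o['clock'],(S.T@o['contact_force']).round(1),w2s(o['tcp_pos']).round(4))
E
python3 lo.py; python3 -c "
from h import *
snap('side','s2');a=cv2.imread('pics/s2.png')[120:300,220:380];cv2.imwrite('pics/c2.png',cv2.resize(a,(640,720)[::1],interpolation=3)[:600])"
```

```text
11.3333 [-0.5 -1.1  0.3] [-0.0022  0.1627  0.248 ]
```

View pics/c2.png

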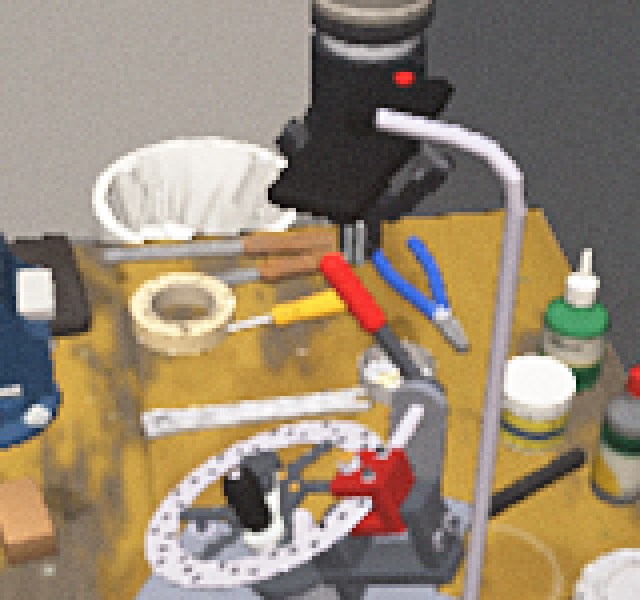

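The crop shows the shut fingertips at (360,235), just above the raised red grip.

Request:
{"op": "drive_tool", "data": {
  "rows": [
    {"offset": [0,-0.03,0.08],"rotation": [0,0,0],"claw": 0},
    {"offset": [0,-0.07,0.16],"rotation": [0,0,0],"claw": 0},
    {"offset": [0,-0.107,0.24],"rotation": [0,0,0],"claw": 0},
    {"offset": [0,-0.15,0.29],"rotation": [0,0,0],"claw": 0},
    {"offset": [0,-0.193,0.34],"rotation": [0,0,0],"claw": 0},
    {"offset": [0,-0.225,0.4],"rotation": [0,0,0],"claw": 0},
    {"offset": [0,-0.257,0.46],"rotation": [0,0,0],"claw": 0}
  ]
}}

```text
clock: 11.97
tcp_pos: [0.6464, -0.0723, 0.1816]
orientation: [2.761, 1.494, 0.002]
contact_force: [1.7, -0.6, 0.9]
grip_width: 0.0002
gripper_force: 1.0
```

```bash
python3 lo.py
```

```text
11.9667 [1.8 0.4 0.9] [-0.0395  0.1647  0.1816]
```

Request:
{"op": "drive_tool", "data": {
  "rows": [
    {"offset": [0,-0.02,0.05],"rotation": [0,0,0],"claw": 0},
    {"offset": [0,-0.035,0.1],"rotation": [0,0,0],"claw": 0},
    {"offset": [0,-0.045,0.15],"rotation": [0,0,0],"claw": 0},
    {"offset": [0,-0.055,0.19],"rotation": [0,0,0],"claw": 0},
    {"offset": [0,-0.055,0.22],"rotation": [0,0,0],"claw": 0},
    {"offset": [0,-0.055,0.22],"rotation": [0,0,0],"claw": 0}
  ]
}}

```text
clock: 12.47
tcp_pos: [0.6395, -0.0677, 0.1492]
orientation: [2.762, 1.494, -0.001]
contact_force: [-1.9, -1.8, 8.2]
grip_width: 0.0003
gripper_force: 4.1
```

```bash
python3 lo.py; python3 -c "
from h import *
snap('side','s3');a=cv2.imread('pics/s3.png')[160:300,220:380];cv2.imwrite('pics/c3.png',cv2.resize(a,(640,560),interpolation=3))"
```

```text
12.4667 [-0.6 -2.6  8.2] [-0.0478  0.1647  0.1492]
```

View pics/c3.png

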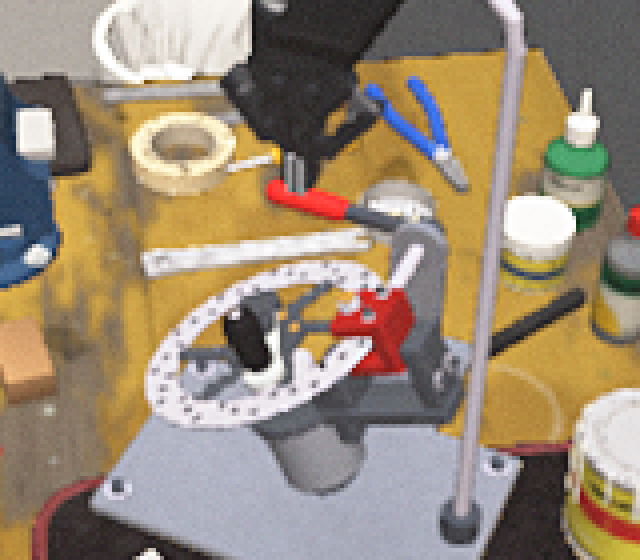

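The crop shows the lever close to level under the fingertips at (295,190). I'll press further to find the stop.

Request:
{"op": "drive_tool", "data": {
  "rows": [
    {"offset": [0,0,0.02],"rotation": [0,0,0],"claw": 0},
    {"offset": [0,0,0.04],"rotation": [0,0,0],"claw": 0},
    {"offset": [0,0,0.04],"rotation": [0,0,0],"claw": 0}
  ]
}}

```text
clock: 12.77
tcp_pos: [0.6399, -0.0678, 0.1483]
orientation: [2.76, 1.492, -0.0]
contact_force: [-17.1, -1.7, 42.4]
grip_width: -0.0002
gripper_force: 21.3
```

```bash
python3 lo.py
```

```text
12.7667 [-13.3 -10.8  42.4] [-0.0474  0.1649  0.1483]
```

Request:
{"op": "drive_tool", "data": {
  "rows": [
    {"offset": [0,0,-0.03],"rotation": [0,0,0],"claw": 0},
    {"offset": [0,0,-0.1],"rotation": [0,0,0],"claw": 0},
    {"offset": [0,-0.1,-0.3],"rotation": [0,0,0],"claw": 0},
    {"offset": [0,-0.3,-0.5],"rotation": [0,0,0],"claw": 0},
    {"offset": [0,-0.5,-0.7],"rotation": [0,0,0],"claw": 0},
    {"offset": [0,-0.5,-0.7],"rotation": [0,0,0],"claw": 0},
    {"offset": [0,-0.5,-0.7],"rotation": [0,0,0],"claw": 0},
    {"offset": [0,-0.5,-0.7],"rotation": [0,0,0],"claw": 0}
  ]
}}

```text
clock: 13.43
tcp_pos: [0.5764, -0.0273, 0.2466]
orientation: [2.762, 1.494, -0.002]
contact_force: [0.7, 0.1, -1.7]
grip_width: -0.0001
gripper_force: 0.0
```

```bash
python3 lo.py; python3 - <<'E'
from h import *
snap('wrist','w3'); snap('side','s4'); a=cv2.imread('pics/s4.png')[160:300,220:380]
cv2.imwrite('pics/c4.png',np.hstack([cv2.resize(a,(400,350),interpolation=3),cv2.resize(cv2.imread('pics/w3.png'),(400,350))]))
for f in('w3','s4'):
    W,C=cloud(f,0,560,0,420); s=(W-np.r_[O[:2],0])@S; red=(C[:,0]>100)&(C[:,1]<.6*C[:,0])&(C[:,2]<.6*C[:,0])
    m=red&(s[:,1]>.13)&(s[:,1]<.2)&(s[:,2]<.22)&(s[:,2]>.12)&(s[:,0]<.04)&(s[:,0]>-.12); Q=s[m]; print(len(Q))
    if len(Q): t=Q[Q[:,2]>np.median(Q[:,2])-.003]; print(Q.mean(0).round(4),'slope',np.polyfit(t[:,0],t[:,2],1))
    d=(W-O)@D;m=(d[:,2]>.046)&(d[:,2]<.06)&(abs(np.hypot(d[:,0],d[:,1])-.05)<.015)
    if m.sum(): q=np.median(d[m],0); print('knob',q,np.degrees(np.arctan2(q[1],q[0])))
E
```

```text
13.4333 [ 0.5  0.5 -1.7] [-0.1228  0.164   0.2466]
2339
[-0.0444  0.1687  0.1478] slope [0.00486182 0.14886622]
117
[-0.0382  0.1595  0.1419] slope [0.01142006 0.14428045]
knob [ 0.02988504 -0.04835623  0.05053322] -58.28316757312709
```

View pics/c4.png

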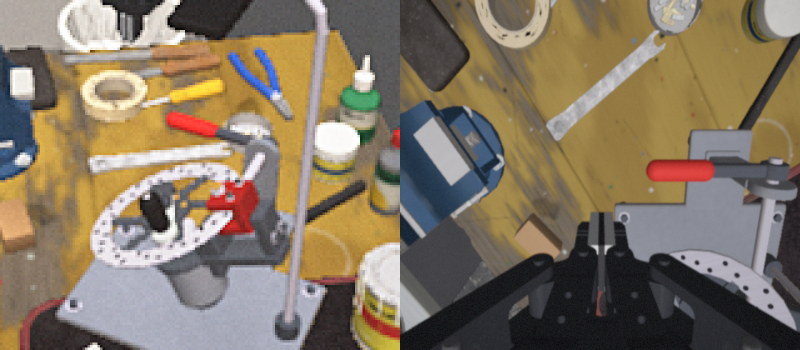

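The crops show the lever level: grip at (190,125) in the left half, with a measured slope under 0.012 rad. The knob is still at about -59°, the tools haven't moved and the hand is clear of everything.

```bash
python3 -c "
from bench import hand_in
print(hand_in())"
```

```text
the job is handed in; nothing more can be done
None
```

I handed the job in with the disc's tightest place (knob at about -60°) under the pad, the lock lever pressed to its stop and level, the tools not moved and the hand clear; `hand_in()` returned no verdict, and my last press on the lever reached 42 N through the fingertips.

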